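Dial a code into the decade box and throw its lever

TASK

Set the three thumbwheels of the decade box to 4 - 1 - 5, from left to right as the robot sees them, by rolling each until its white line stands at that line of the scale, then push the box's lever right over to the far side. Use a light touch, as on any instrument: never press on the box, its wheels or its lever with more than about 1.5 kg (15 N). Leave the other things on the bench where they are.

Things in the scene. Friction and masses are not known exactly. Their poses are not given: they have to be found in the camera images.
- box: grey metal decade box, fixed, 120 (x) x 260 (y) x 60 mm high, flat top. Origin: centre of its underside; x from its near to its far long side, y to its left end as the robot sees it. On its top from left to right: three black rubber thumbwheels on edge, half sunk, that roll along x, then a lever. A white line across each wheel's rim stands at its digit on the scale of white lines beside it
- wheel_left (a joint): left thumbwheel. Value = angle of its white line: 0 level, facing the box's near side; grows as the wheel's top rolls to +x of the box; pi/2 line up; pi level, facing away. Digit k is at k*0.5236 rad, 0 to 6; stops 0.1 rad beyond. No clicks: drag of 0.05 N m (2.3 N at the rim) holds it. 44 mm diameter, 18 mm wide, axle along the box's y, 64 mm high
- wheel_mid (a joint): middle thumbwheel. Value = angle of its white line: 0 level, facing the box's near side; grows as the wheel's top rolls to +x of the box; pi/2 line up; pi level, facing away. Digit k is at k*0.5236 rad, 0 to 6; stops 0.1 rad beyond. No clicks: drag of 0.05 N m (2.3 N at the rim) holds it. 44 mm diameter, 18 mm wide, axle along the box's y, 64 mm high
- wheel_right (a joint): right thumbwheel, next to the lever. Value = angle of its white line: 0 level, facing the box's near side; grows as the wheel's top rolls to +x of the box; pi/2 line up; pi level, facing away. Digit k is at k*0.5236 rad, 0 to 6; stops 0.1 rad beyond. No clicks: drag of 0.05 N m (2.3 N at the rim) holds it. 44 mm diameter, 18 mm wide, axle along the box's y, 64 mm high
- top_left (a point): nominal left wheel's crest: point fixed to the box, 86 mm high, above the axle (wheels 54 mm apart). Each wheel really stands up to 4 mm above or below its point, differently each time, unmeasured: find it by touch. Pressed, it gives straight down on a spring, 2.5 N per mm after the first 1 to 2 N, at most 6.8 mm. Shut fingers pressed on it and drawn along the box's x roll it by friction: travel = 22 mm x angle
- top_mid (a point): nominal middle wheel's crest, fixed to the box; as for the left one, true height within 4 mm, sprung. Beside each wheel are round grey cheeks, 24 mm across, covering 11 to 17 mm from the wheel's middle plane, tops 10 mm below this point
- top_right (a point): nominal right wheel's crest, fixed to the box; as for the left one, true height within 4 mm, sprung. The cheeks beside each wheel bear seven white lines, the scale 0 to 6, 30 degrees apart: 0 faces the near side, 3 up, 6 the far side
- lever (a joint): lever at the right end of the box's top, a steel stick with a black ball end: 0 = leaning 0.4 rad to the box's near side, grows as it is pushed to the far side (+x of the box), rigid stop at 0.8 rad. Starts between 0 and 0.15, stays where it is left; moving it takes about 1.5 N at the ball; follow its arc, rubbing against the ball can jam it
- lever_tip (a point): centre of the lever's ball, 20 mm in diameter, 55 mm from the pivot; it moves with the lever (stick 8 mm thick)
- lever_pivot (a point): the lever's pivot on the box, 72 mm above the table, axis along the box's y; in a black block 50 (x) x 34 (y) mm, top 74 mm above the table, with a round steel hub 18 mm across about the pivot
- connector: bystander, to be left alone: small steel and blue plug connector, 53 mm long, lying on the box's top near its far edge; origin at its underside
- hood: bystander, to be left alone: grey plastic half-shell of a connector, 44 x 52 x 12 mm, lying on the table in front of the box; origin at its underside
- screwdriver: bystander, to be left alone: 160 mm screwdriver lying on the table behind the box; origin at its underside
- spool: bystander, to be left alone: solder spool, 60 mm across, 32 mm high, standing flat; origin at its underside
- tip_tin: bystander, to be left alone: little round tin, 36 mm across; origin at its underside
- parts_tray: bystander, to be left alone: clear tray with three compartments, 90 x 130 x 25 mm; origin at its underside
- meter: bystander, to be left alone: black hand-held meter, 75 x 150 x 34 mm, lying flat; origin at its underside

How it is judged (in metres and radians):
On the way, in this order (a step that is already met when the one before it is completed fails the run):
1. all three wheels stand at the code 4 - 1 - 5 while the lever is still on the near side (value of joint wheel_left between 1.924 and 2.264 rad and value of joint wheel_mid between 0.354 and 0.694 rad and value of joint wheel_right between 2.448 and 2.788 rad and value of joint lever below 0.3 rad), for 0.2 s.
2. the lever is over on the far side (value of joint lever above 0.6 rad), for 0.2 s.
At the end, for the whole second after the job is handed in: The left, middle and right wheel are at rest within 0.17 rad (a third of a step) of digits 4, 1 and 5 (2.094, 0.524 and 2.618 rad), and the lever stands beyond 0.6 rad on the far side, everything released (value of joint wheel_left between 1.924 and 2.264 rad and value of joint wheel_mid between 0.354 and 0.694 rad and value of joint wheel_right between 2.448 and 2.788 rad and velocity of joint wheel_left between -0.05 and 0.05 rad/s and velocity of joint wheel_mid between -0.05 and 0.05 rad/s and velocity of joint wheel_right between -0.05 and 0.05 rad/s and value of joint lever above 0.6 rad); the robot touches nothing.
It fails at once if the box, a wheel or the lever is pressed with more than 16 N (contact force between box and anything else above 16 N).
It fails at once if a bystander is shifted by more than 20 mm (distance of any of connector, hood, screwdriver, spool, tip_tin, parts_tray, meter from where it was at the start of the episode above 0.02 m).
It also fails if it takes over 69 s, if anything falls off the work surface, if the arm or the gripper's body presses on something with over 40 N, if the wrist force passes 120 N, or if a joint passes its speed limit or range.

ROBOT

A 6-joint arm with a two-finger parallel gripper is mounted at the origin on the work surface. World frame = base frame: x ahead of the robot, y to its left, z up, the work surface at z = 0. Lengths are in mm, angles in rad, forces in N, time in s.
With the tool pointing down it reaches from about 350 to 950 mm from the base axis. Payload 17.4 kg.
Tool frame: the origin (TCP) lies on the centre line of the jaws, within the pads' length; the fingertips stand ctrl.tips_ahead ahead of it and the grasp point (between the pads) lies 6 mm ahead of it (ctrl.tips_ahead is the distance from the TCP to the fingertips, in mm); z points along the fingers, y is the direction in which the jaws open and shut (so a half turn about z gives the same grasp; the last joint's range is limited). The gripper opens to 93 mm and grips with 3 to 60 N. Pads are 15 mm wide; open, the fingers measure 128 mm over their backs; the gripper's body (75 mm by 188 mm) begins 65 mm behind the grasp point.
Start: joints at [-1.303, 0.116, 1.442, -0, 1.584, -0.038], TCP at [203.204, -643.693, 243.646] pointing down, gripper open.
Joint ranges: [-2.83, 2.83], [-0.83, 2.19], [0.07, 2.5], [-1.14, 4.28], [0.01, 3], [-2.97, 2.97]. Speed limits (rad/s): [1.89, 1.89, 2.22, 3.14, 3.14, 3.14].

INTERFACE

Orientations are given as a rotation vector (axis times angle).
In Python, from workcell import ctrl, effector, get_image, camera_info, job gives the robot as it stands. The module is installed in compiled form; this text tells all that it offers. Calls block until the motion is done:
- ctrl.goto(position, orientation): joint-space move of the TCP to a pose.
- ctrl.servo_line(position, rot=None, v=150, f_stop=None): straight line of the TCP; rot=None keeps the orientation; v is the mean speed in mm/s. With f_stop (N) it stops when the force on the tool has changed by that much, and returns True; else False.
- ctrl.movej(angles): joint-space move.
- effector.open_jaws() and effector.close(strength=None): open the fingers fully, or close them until they stop; strength is the grip in N (None keeps the last).
- ctrl.dwell(seconds).
- ctrl.ik(position, orientation): joint angles nearest the present ones, or None.
- get_image(name): name is "scene" or "top" or "wrist"; returns the picture (384x512x3 uint8, red, green, blue); there is no depth.
- camera_info(name): a dict with "fx", "fy", "cx", "cy" (pixels), "k1" (the pictures are not rectified: a ray, as slopes to the right and down, at radius r is drawn at 1 + k1 r^2 times it, then the intrinsics apply), "rvec" (rotation vector, rad) and "tvec" (3), from world to camera coordinates, as OpenCV has them. Camera axes: x right, y down, z forward; pixel columns grow to the right and rows downward; lengths in mm; the calibration is good to about 2 mm. A picture is of the moment at which its call begins: read the wrist's pose just before it. camera_info takes no time and is no camera call; for the wrist camera it gives the pose at the moment of the call.
A pose or a line that the arm cannot do raises ctrl.MotionError and nothing moves.
- job.finish_job(): hands the job in, once; it reports no verdict.
Readings, each from a call of its own:
- ctrl.get_time_s(): time.
- ctrl.get_qpos(): joint angles.
- ctrl.get_qd(): joint speeds.
- ctrl.get_tau(): joint torques, N m.
- ctrl.get_tcp_pos(): TCP position.
- ctrl.get_ee_rot(): TCP orientation.
- ctrl.get_ft_force(): force on the tool from outside, world axes, zero at the start.
- ctrl.get_torque(): the same for the moment, N m.
- ctrl.get_width(): finger opening in mm.
Only numpy, scipy, OpenCV 4.12 (cv2) and the standard library are available. Lean on these libraries where they do the work, as an engineer would, in place of code of your own. Each camera call takes 0.05 s, during which the arm holds its last target. There are 200 camera calls.

## Working session

There is one attempt and no reset: what is moved stays moved. The work goes in short steps, each a Python script; the robot and the scene stay as the last script left them, time stands still between calls to the robot, and variables do not carry over. Pictures are saved under pics/ and viewed, about 8 in all and at most 12, crops included, and the job is handed in when it is done.

```bash
mkdir -p pics
python3 - <<'E'
from workcell import ctrl, effector, get_image, camera_info, job
import cv2, numpy as np
for n in ("scene","top"):
    im=get_image(n); cv2.imwrite(f"pics/{n}0.png",im[:,:,::-1])
    c=camera_info(n); print(n,c, -cv2.Rodrigues(np.array(c["rvec"],float))[0].T@np.array(c["tvec"]))
print(ctrl.tips_ahead, ctrl.get_time_s(), ctrl.get_ee_rot())
E
```

```text
scene {'fx': 480.6740632281725, 'fy': 480.6740632281725, 'cx': 261.2764562003525, 'cy': 193.62933585499502, 'k1': -0.05337987831245141, 'rvec': array([ 1.44222254,  2.36348189, -0.67866377]), 'tvec': array([ 243.85749663, -362.40234759, 1623.90156166])} [1153.35682487  315.61739936 1182.37553845]
top {'fx': 424.46264600625295, 'fy': 424.46264600625295, 'cx': 259.9882712519938, 'cy': 196.36742485812772, 'k1': -0.08375727505673548, 'rvec': array([ 2.22261482, -2.15870659,  0.03211753]), 'tvec': array([  -5.90287964,  536.48449491, 1516.49888529])} [ 467.89248307  -15.35792016 1538.9802094 ]
25.0 0.1 [-3.10387973e+00 -4.78394743e-01  2.43094857e-04]
```

View pics/top0.png

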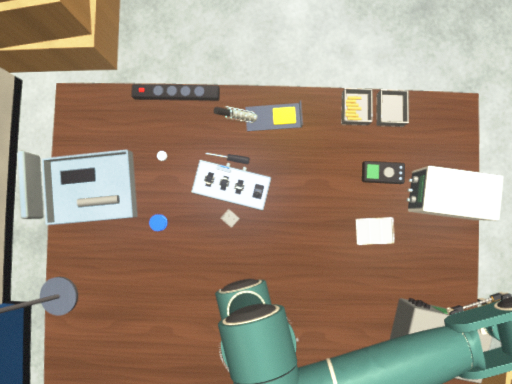

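View pics/scene0.png

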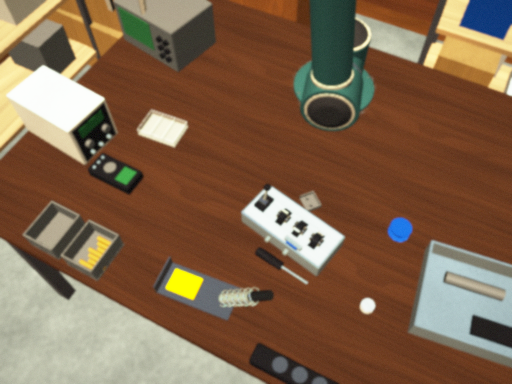

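```bash
cat > h.py <<'E'
from workcell import ctrl, effector, get_image, camera_info, job
import cv2, numpy as np
from scipy.spatial.transform import Rotation as R
def cam(n):
    c=camera_info(n); K=np.array([[c["fx"],0,c["cx"]],[0,c["fy"],c["cy"]],[0,0,1]])
    return K,np.array([c["k1"],0,0,0,0.]),np.array(c["rvec"],float),np.array(c["tvec"],float)
def cast(C,px,z):
    K,D,rv,t=C; u=cv2.undistortPoints(np.array(px,float).reshape(-1,1,2),K,D)[:,0]
    Rm=cv2.Rodrigues(rv)[0]; o=-Rm.T@t; d=np.c_[u,np.ones(len(u))]@Rm
    return o+d*((z-o[2])/d[:,2])[:,None]
def proj(C,P):
    K,D,rv,t=C; return cv2.projectPoints(np.array(P,float).reshape(-1,1,3),rv,t,K,D)[0][:,0]
def down(yaw):  # tool z down, tool y (jaws) along (cos yaw, sin yaw)
    y=np.array([np.cos(yaw),np.sin(yaw),0]); z=np.array([0,0,-1.]); return R.from_matrix(np.c_[np.cross(y,z),y,z]).as_rotvec()
E
python3 - <<'E'
from h import *
C=cam("top"); im=cv2.imread("pics/top0.png")
m=(im.min(2)>120).astype(np.uint8); m[:140]=0; m[230:]=0; m[:,:180]=0; m[:,290:]=0
m=cv2.morphologyEx(m,cv2.MORPH_CLOSE,np.ones((3,3)))
cs=max(cv2.findContours(m,0,2)[0],key=cv2.contourArea)
P=cast(C,cs.reshape(-1,2),60.)[:,:2].astype(np.float32)
r=cv2.minAreaRect(P); print(r, cv2.boxPoints(r)); 
b=cv2.boxPoints(r); e=[b[1]-b[0],b[2]-b[1]]; l=max(e,key=np.linalg.norm); l=l*np.sign(l[1])
yaw=np.arctan2(l[1],l[0])-np.pi/2; c=np.array(r[0]); print("yaw",yaw)
for s in (0,np.pi):
    for p in ([*c,300],[*c,90]): print(s,ctrl.ik(p,down(yaw+s)))
E
```

```text
((579.4959716796875, 111.08958435058594), (262.6234130859375, 135.06192016601562), 77.47393035888672) [[485.09308    -2.4501877]
 [616.9401    -31.742928 ]
 [673.89886   224.62936  ]
 [542.0518    253.92209  ]]
yaw -0.21862102
0 [ 1.46172249e-01 -7.80576570e-02  1.54801694e+00 -8.88178420e-16
  1.67163337e+00  3.64793244e-01]
0 [ 1.46172249e-01  1.66270369e-02  1.79994701e+00 -8.88178420e-16
  1.32501860e+00  3.64793244e-01]
3.141592653589793 [ 0.14617225 -0.07805766  1.54801694  0.          1.67163337 -2.77679948]
3.141592653589793 [ 0.14617225  0.01662704  1.79994701  0.          1.3250186  -2.77679948]
```

Run:
```python
from h import *
ctrl.goto([580,111,330],down(-0.2186))
effector.close(20)
ctrl.dwell(0.3)
C=cam("wrist"); im=get_image("wrist"); cv2.imwrite("pics/w0.png",im[:,:,::-1]); np.save("w0.npy",np.array([C[0],],float)[0])
import pickle; pickle.dump(C,open("w0.pkl","wb"))
Rm=cv2.Rodrigues(C[2])[0]; print("campos",-Rm.T@C[3],"axis",Rm[2],C[0],C[1],ctrl.get_tcp_pos(),ctrl.get_time_s(),ctrl.get_ft_force())
```

```text
campos [594.81388049 178.67498164 470.47711492] axis [-0.05509597 -0.25162801 -0.96625451] [[298.16056169   0.         251.70994351]
 [  0.         298.16056169 192.78023411]
 [  0.           0.           1.        ]] [-0.04101724  0.          0.          0.          0.        ] [579.99231336 110.97876167 329.96465932] 4.875 [-0.49098548 -0.52572363 -0.94452657]
```

View pics/w0.png

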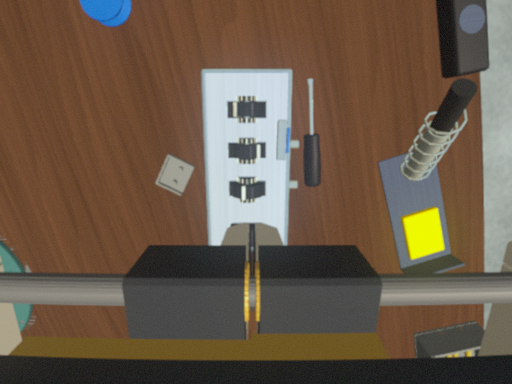

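Run:
```python
from h import *; import pickle
C=pickle.load(open("w0.pkl","rb")); im=cv2.imread("pics/w0.png")
m=(im.min(2)>110).astype(np.uint8); m[:, :195]=0; m[:,300:]=0; m[222:]=0; m[:55]=0
m=cv2.morphologyEx(m,cv2.MORPH_CLOSE,np.ones((5,5)))
L=[];Rr=[]
for v in range(85,215,5):
    u=np.where(m[v])[0]; L.append((u[0],v)); Rr.append((u[-1],v))
T=[(u,np.where(m[:,u])[0][0]) for u in range(215,285,5)]
for q in (L,Rr,T):
    p=cast(C,q,60.)[:,:2]; l=cv2.fitLine(p.astype(np.float32),cv2.DIST_HUBER,0,.01,.01).ravel(); print(l, np.arctan2(l[1],l[0]))
k=(im.max(2)<50).astype(np.uint8); k[:,:222]=0;k[:,272:]=0;k[215:]=0;k[:85]=0
n,_,st,ce=cv2.connectedComponentsWithStats(k)
for s,c in zip(st[1:],ce[1:]):
    if s[4]>40: print(s,cast(C,[(s[0]+s[2]/2,s[1]+s[3]/2)],76.))
```

```text
[2.1205109e-01 9.7725856e-01 5.2090497e+02 1.4721588e+02] 1.357123
[2.13780299e-01 9.76881742e-01 6.36101562e+02 1.22325676e+02] 1.3553532
[ 9.7631389e-01 -2.1635903e-01  6.0179938e+02  2.3448038e+02] -0.21808363
```

```bash
cat >> h.py <<'E'
Y=-0.2148; ex=np.array([np.cos(Y),np.sin(Y)]); ey=np.array([-ex[1],ex[0]])
O=ex*536.4+ey*227.5
def W(x,y,z): return np.array([*(O+ex*x+ey*y),z])
def L(p): p=np.atleast_2d(p); return np.c_[(p[:,:2]-O)@ex,(p[:,:2]-O)@ey,p[:,2]]
def snap(name):
    import pickle
    ctrl.dwell(0.15); C=cam("wrist"); im=get_image("wrist")[:,:,::-1].copy(); pickle.dump((C,im),open(name+".pkl","wb")); return C,im
def rect(C,im,x0,x1,y0,y1,z,s=5):  # orthorectify plane z of box frame, up=+y, right=+x
    q=proj(C,[W(x0,y1,z),W(x1,y1,z),W(x1,y0,z),W(x0,y0,z)]).astype(np.float32)
    w,h=int((x1-x0)*s),int((y1-y0)*s)
    return cv2.warpPerspective(im,cv2.getPerspectiveTransform(q,np.float32([[0,0],[w,0],[w,h],[0,h]])),(w,h),flags=cv2.INTER_CUBIC)
E
python3 - <<'E'
from h import *
print(L(cast(cam("wrist"),[(247,109),(247,151),(247,189)],80.)))
ctrl.servo_line(W(0,-33,170),down(Y))
C,im=snap("w1"); c=L(-cv2.Rodrigues(C[2])[0].T@C[3]); print("cam local",c)
cv2.imwrite("pics/w1.png",rect(C,im,-60,60,-40,125,80,4)[:600])
E
```

```text
[[  0.92267975  79.43707437  80.        ]
 [  0.57630435  26.31524221  80.        ]
 [  0.23309838 -24.93778529  80.        ]]
cam local [[-1.17729847e-01  3.64474460e+01  3.11258757e+02]]
```

View pics/w1.png

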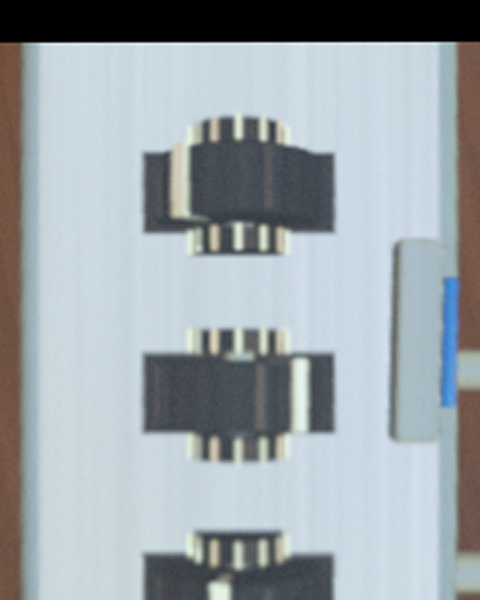

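```bash
cat >> h.py <<'E'
T=25.0
def roll(y,d,zc=None,press=2.0):
    """one stroke of d mm along box x centred on the crest; zc = known contact height of the tips"""
    ctrl.servo_line(W(-d/2,y,(96 if zc is None else zc+4)+T),down(Y),v=120); ctrl.dwell(0.15)
    f0=ctrl.get_ft_force()
    hit=ctrl.servo_line(W(-d/2,y,(78 if zc is None else zc-3)+T),v=8,f_stop=1.8)
    z=ctrl.get_tcp_pos()[2]-T; f1=ctrl.get_ft_force()-f0
    if not hit: print("no contact",z,f1); ctrl.servo_line(W(-d/2,y,110+T)); return None
    ctrl.servo_line(W(-d/2,y,z-press+T),v=8); f2=ctrl.get_ft_force()-f0
    ctrl.servo_line(W(d/2,y,z-press+T),v=30); f3=ctrl.get_ft_force()-f0
    e=L(ctrl.get_tcp_pos())[0]; ctrl.servo_line(W(d/2,y,z+5+T),v=60)
    print("zc %.1f"%z,f1.round(1),f2.round(1),f3.round(1),e.round(1),"t",ctrl.get_time_s()); return z
E
python3 - <<'E'
from h import *
ctrl.servo_line(W(-7,79,125))
z=roll(79,14)
E
```

```text
zc 84.0 [-0.   0.6  2.2] [-2.  -1.   5.7] [-1.  -0.2  6.1] [  7.3  79.1 107.4] t 10.3417
```

Run:
```python
from h import *
roll(79,14,84.)
ctrl.servo_line(W(0,50,125))
z=roll(26,-18)
if z: roll(26,-18,z)
ctrl.servo_line(W(0,0,125))
z=roll(-27,13)
if z: roll(-27,13,z)
ctrl.servo_line(W(0,-27,170)); ctrl.servo_line(W(0,-60,170))
C,im=snap("w2"); print("cam local",L(-cv2.Rodrigues(C[2])[0].T@C[3]),ctrl.get_time_s())
cv2.imwrite("pics/w2.png",rect(C,im,-60,60,-50,100,80,4)[:600])
```

```text
zc 84.0 [1.3 0.3 3.6] [-2.3 -0.9  7. ] [ 0.4 -0.7  6.3] [  7.3  79.1 107.4] t 12.5667
zc 82.6 [ 0.7 -1.5  3.6] [-0.5 -2.1  6.3] [ 0.2 -2.2  7.6] [ -8.7  26.1 106.2] t 16.3333
zc 82.5 [-0.4 -0.2  1.9] [-0.8 -0.8  6.2] [-0.2 -0.8  5.7] [ -8.7  26.1 106.1] t 18.7417
zc 86.7 [-0.3  0.2  3.1] [-2.1 -0.4  6.6] [ 0.7 -1.   6.7] [  6.8 -27.  110.1] t 22.075
zc 86.7 [0.2 1.1 4. ] [-1.8 -0.4  7.5] [0.6 0.4 6.8] [  6.8 -27.  110.1] t 24.2583
cam local [[-1.28880497e-01  9.67471966e+00  3.10004421e+02]] 25.3333
```

View pics/w2.png

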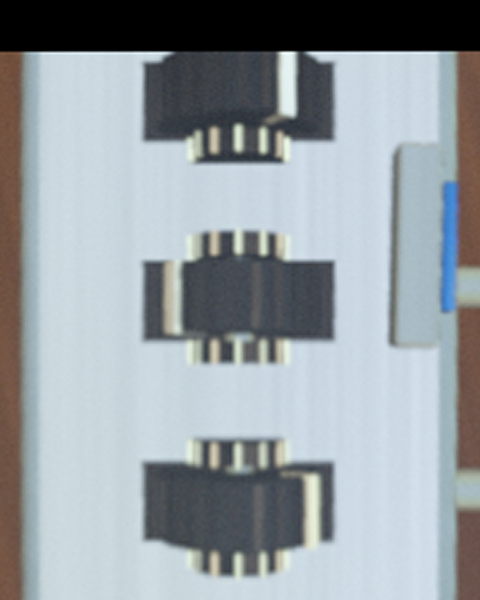

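Run:
```python
from h import *
ctrl.servo_line(W(0,26,120))
roll(26,-4,82.5)
ctrl.servo_line(W(0,26,125)); ctrl.servo_line(W(0,79,125))
roll(79,-1.5,84)
ctrl.servo_line(W(0,30,170)); ctrl.servo_line(W(0,-60,170))
C,im=snap("w3"); print(ctrl.get_time_s())
a=rect(C,im,-40,40,-50,100,80,4)[:600]
# lever view: tool further left, so that the camera looks down the right end
ctrl.servo_line(W(0,-60,230)); ctrl.servo_line(W(0,-200,230))
C,im=snap("w4"); print("cam local",L(-cv2.Rodrigues(C[2])[0].T@C[3]),ctrl.get_time_s())
b=rect(C,im,-60,60,-140,10,74,4)
cv2.imwrite("pics/w3.png",np.hstack([a,b]))
```

```text
zc 83.0 [1.  1.  3.4] [-1.2  0.3  7.1] [0.5 0.8 7. ] [ -1.7  26.1 106.6] t 28.0
zc 83.9 [ 1.9 -0.1  3.8] [-0.6 -1.1  6.9] [ 2.3 -1.   6.7] [ -0.3  79.1 107.6] t 30.6
32.2
cam local [[-1.83601872e-01 -1.30039059e+02  3.70404998e+02]] 34.0333
```

View pics/w3.png

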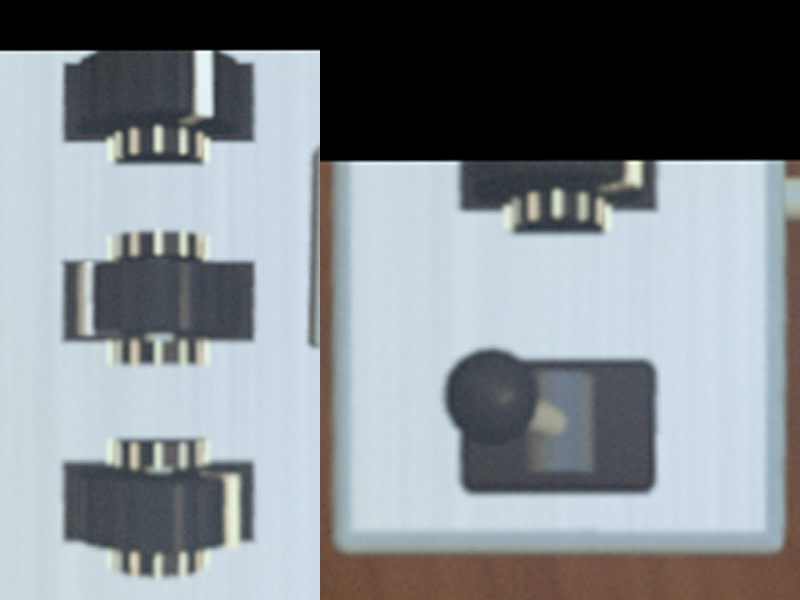

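```bash
cat > lev.py <<'E'
from h import *
def push(q0,q1,e,n=3,fs=4.5,below=14.,v=20):
    yl=-96.2
    for q in np.linspace(q0,q1,n+1)[1:]:
        z=72+55*np.cos(q)-below+10*(q+0.257); x=-0.3+55*np.sin(q)-10-e
        hit=ctrl.servo_line(W(x,yl,z+T),v=v,f_stop=fs)
        print("lean %.2f"%q,hit,L(ctrl.get_tcp_pos())[0].round(1),ctrl.get_ft_force().round(1),"t",ctrl.get_time_s())
        if hit: break
E
python3 - <<'E'
from lev import *
z0=72+55*np.cos(.257)-14
ctrl.servo_line(W(-65,-96.2,190),v=200); ctrl.servo_line(W(-65,-96.2,z0+T),v=80)
ctrl.servo_line(W(-46,-96.2,z0+T),v=50,f_stop=5)
ctrl.dwell(.2); print(ctrl.get_ft_force())
push(-.257,.3,17.5)
C,im=snap("w5"); print("cam local",L(-cv2.Rodrigues(C[2])[0].T@C[3]),ctrl.get_time_s())
cv2.imwrite("pics/w5.png",im)
E
```

```text
[-0.53793486  0.27009751  0.59486034]
lean -0.07 False [-31.7 -96.2 139.6] [-0.2 -0.8  0.2] t 37.2667
lean 0.11 False [-21.5 -96.2 141.2] [-0.1 -0.3 -0. ] t 37.9333
lean 0.30 False [-11.5 -96.2 141. ] [ 0.2  0.3 -0.5] t 38.5833
cam local [[-11.71487335 -26.87806261 281.52126504]] 38.7833
```

View pics/w5.png

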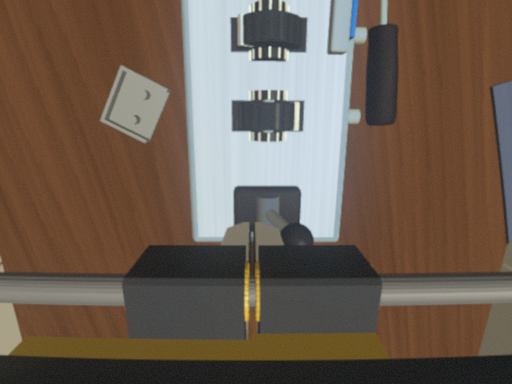

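Run:
```python
from lev import *; import pickle
C,im=pickle.load(open("w5.pkl","rb"))
print(L(cast(C,[(297,237),(270,212)],124.)),proj(C,[W(-.3+55*np.sin(q),-96.2,72+55*np.cos(q)) for q in (.2,.3,.4)]))
push(.3,.5,17.5,n=1,fs=3.5,v=10)
x,y,z=L(ctrl.get_tcp_pos())[0]
ctrl.servo_line(W(x-15,y,z),v=60)
ctrl.servo_line(W(x-25,y,230),v=150); ctrl.servo_line(W(0,-150,230),v=150)
C,im=snap("w6"); print("cam local",L(-cv2.Rodrigues(C[2])[0].T@C[3]),ctrl.get_time_s())
cv2.imwrite("pics/w6.png",rect(C,im,-60,60,-130,20,74,4))
```

```text
[[ 14.18224012 -95.01238777 124.        ]
 [ -1.49005152 -79.99264023 124.        ]] [[291.12445717 240.2991333 ]
 [300.15382505 239.30940078]
 [308.58494152 237.96376481]]
lean 0.50 True [ -3.3 -96.2 138.9] [-1.6  0.9  1.9] t 39.6
cam local [[-2.98413883e-01 -7.99956458e+01  3.70370977e+02]] 41.5167
```

View pics/w6.png

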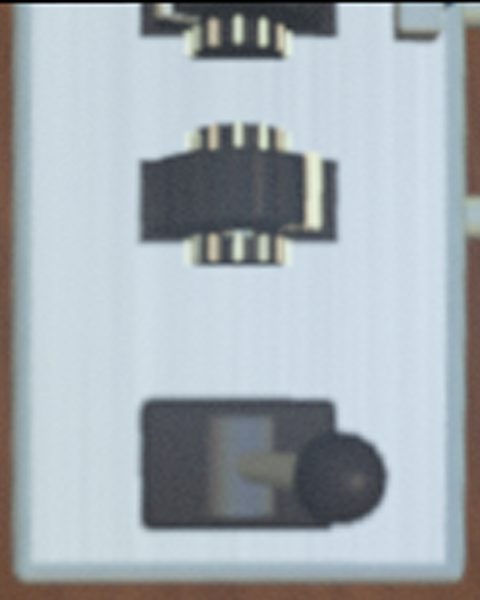

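```bash
python3 -c "
from h import *
print(ctrl.get_time_s(),ctrl.get_qd()); job.finish_job()"
```

```text
41.5167 [-6.00336701e-04  8.83339318e-05 -1.86147483e-03 -6.26154190e-04
 -3.77546741e-04  1.62062968e-03]
the job is handed in; nothing more can be done
```

The wheels are set to 4 - 1 - 5 and the lever is over at its far stop. I handed the job in at 41.5 s of the 69 s allowed, with the gripper clear of everything; no verdict is reported.

- **Wheels:** I found each crest by touch and rolled it with the shut fingers in short strokes. The last picture measurements were:

| Wheel | Measured (rad) | Target (rad) |
|---|---|---|
| left | 2.10 | 2.094 |
| middle | 0.58 | 0.524 |
| right | 2.59 | 2.618 |

  All three are within the 0.17 rad allowed; I estimate the readings are good to about 0.05 rad. The lever was still at about 0.14 rad when I measured them.
- **Lever:** I pushed it along its arc until it met the stop. The final picture shows the ball at about 0.8 rad.
- **Forces:** The largest reading was about 7.6 N on the wheels. The lever push was set to stop at a 3.5 N change and did so at the stop. Force readings were only taken at the ends of strokes, and they were noisy by 1 to 2 N.
- **Bystanders:** I made no contact with any of them. I did not measure their positions again at the end.

No check failed or disagreed. The left and middle wheels needed a small corrective stroke after the first look (the left read 2.17 and the middle 0.70). In the last picture the right wheel was unchanged, but the other two were mostly or wholly out of frame. They were not touched after their last measurement.

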